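# Release the coater's roller and hang it in the service stand

### The job

Take the rubber roller out of the bench coater for servicing: push the black thumb pad down until the catch lets go and the roller's cradle springs up, then lift the roller out. Lower it into the slotted service stand so that both axle ends rest on the bottoms of their slots, and let go. Do not drop the roller, and leave the ink tin and the tape roll where they are.

Things in the scene. Friction and masses are not known exactly. Their poses are not given: they have to be found in the camera images.
- deck (a point): Centre of the roller opening, level with the flat aluminium deck (110 mm above the bench) of a fixed grey coater; z up, roller axis along y. Deck: x -100 to 110, y -125 to 85 mm; a side housing at y 85 to 185 mm stands 50 mm above the deck. Opening 40 mm (x) by 94 mm (y), with 22 mm wide axle slots out to y +-66 mm.
- pad_top (a point): Centre of the top face of the black ribbed thumb pad, 44 mm (x) by 36 mm (y), 10 mm thick, on a post of the roller cradle, at x 0, y -92 mm from deck (the end away from the side housing); axes as the deck. Latched, this face is 12 mm above the deck. It moves straight up and down with the cradle.
- cradle (a joint): Height (m) of the sprung cradle: 0 latched (start), -0.009 lower stop, 0.036 up. Pressed down 7 mm or more (about 9 N) its catch trips; when the push is withdrawn it rises with 3 to 6 N and stays up. It carries the axle in two upright forks (slots 10 mm wide, open at the top; 17 mm wide outside, 8 mm thick, centred at y +-52 mm of the deck), tops 8 mm above the axis.
- roller_mid (a point): Middle of the roller, on its axis (point y; x and z turn with it). Black rubber, 32 mm diameter, 84 mm long, on a steel axle 8 mm thick, 124 mm long (20 mm out at each end), about 0.3 kg, alike both ways round. Latched, its axis is 18 mm below the deck and it cannot be gripped; sprung up, 18 mm above the deck, it is gripped across its diameter from above and lifts straight out.
- roller_end_a (a point): Centre of one end face of the roller's axle, 62 mm from the roller's middle (towards -y of the roller).
- roller_end_b (a point): Centre of the other end face of the roller's axle, 62 mm from the roller's middle (towards +y of the roller).
- stand_seat (a point): Middle of the seated roller in the fixed service stand, 70 mm above the bench; its axle along y, either way round; z up. Base 100 (x) by 150 (y) by 10 mm; two uprights 8 mm thick at y +-50 mm (92 mm clear between), 40 mm wide, tops 92 mm above the bench, each with a slot open at the top at x 0: 11 mm wide, flared to 27 mm over the top 8 mm, flat bottom 66 mm above the bench.
- ink_tin: Bystander: ink tin 72 mm in diameter, 75 mm tall; origin at the centre of its underside.
- tape_roll: Bystander: card ring 90 mm in diameter, 24 mm tall, lying flat; origin at the centre of its underside.
There are look-alikes about, which are no part of the job. Of the things that look like the part that bears roller_mid, the largest one is meant.

How it is judged (in metres and radians):
On the way, in this order (a step that is already met when the one before it is completed fails the run):
1. the catch is tripped and the cradle has sprung up (value of joint cradle above 0.032 m), for 0.2 s.
2. the roller is lifted out of the coater (z of roller_mid in the frame of deck above 0.045 m), for 0.1 s.
At the end, for the whole second after the job is handed in: The roller lies still in the service stand, released: both axle ends are within 3 mm of the seated height and within 4 mm of the slots' centre line, and the roller's middle is within 8 mm of the middle between the uprights (z of roller_end_a in the frame of stand_seat between -0.003 and 0.003 m and x of roller_end_a in the frame of stand_seat between -0.004 and 0.004 m and z of roller_end_b in the frame of stand_seat between -0.003 and 0.003 m and x of roller_end_b in the frame of stand_seat between -0.004 and 0.004 m and y of roller_mid in the frame of stand_seat between -0.008 and 0.008 m and linear speed of roller below 0.02 m/s and contact force between the fingers and roller below 0.1 N); the robot touches nothing.
It fails at once if the roller is dropped or thrown (it moves faster than 0.7 m/s out of the fingers) (linear speed of roller above 0.7 m/s and contact force between the fingers and roller below 0.1 N).
It fails at once if the ink tin is pushed more than 40 mm from its place (distance of ink_tin from where it was at the start of the episode above 0.04 m).
It fails at once if the tape roll is pushed more than 40 mm from its place (distance of tape_roll from where it was at the start of the episode above 0.04 m).
It also fails if it takes over 61 s, if anything falls off the work surface, if the arm or the gripper's body presses on something with over 40 N, if the wrist force passes 120 N, or if a joint passes its speed limit or range.

### The arm

A 6-joint arm with a two-finger parallel gripper is mounted at the origin on the work surface. World frame = base frame: x ahead of the robot, y to its left, z up, the work surface at z = 0. Lengths are in m, angles in degrees, forces in N, time in s.
With the tool pointing down it reaches from about 0.4 to 0.825 m from the base axis. Payload 7 kg.
Tool frame: the origin (TCP) lies at the very end of the fingers, on their centre line; the grasp point (between the pads) lies 19 mm behind it; z points along the fingers, y is the direction in which the jaws open and shut (so a half turn about z gives the same grasp; the last joint's range is limited). The gripper opens to 88 mm and grips with 3 to 60 N. Pads are 19 mm wide; open, the fingers measure 130 mm over their backs; the gripper's body (78 mm by 193 mm) begins 47 mm behind the grasp point.
Start: joints at [84.173, 20.546, 0.682, 0, -70.136, -16.507], TCP at [0.257, 0.624, 0.227] pointing down, gripper open.
Joint ranges: [-176.03, 176.03], [-82.01, 121.73], [-58.28, 71.71], [-173.87, 95.51], [-174.79, -0.11], [-173.66, 173.66]. Speed limits (degrees/s): [136.94, 136.94, 172.46, 180, 180, 180].

### API

Orientations are given as [roll, pitch, yaw] about the fixed x, y, z axes, in that order (R = Rz(yaw) Ry(pitch) Rx(roll)).
In Python, from plant import ctrl gives the robot as it stands.
- The arm moves only by the tool move_arm, never from a script. Its argument "increments" is a list of rows, each a list of 2 entries, a list of its own where there are three numbers: the shift along the world's x, y, z in mm, then the turn about the world's z in rad. A call has exactly 8 rows; each row shifts and turns the pose as measured when the row begins; what a row does not reach is not made up. A row lasts 1/10 s, in which the tool goes at most 50 mm and 8.59 degrees, less where a joint would pass 70% of its speed; a pose out of reach is approached as far as the arm can. A call with a gripper value outside its range is refused whole. "jaw" is the gripper command: -1 is shut, 1 is fully open, values between are in proportion, set as the call begins (left out, the last holds). The fingers move at their own pace and stop on an object; the grip force is fixed at half the most. Time passes only in rows, so rows that do not move let the fingers close, or fill a call up. It gives the time, the measured TCP pose, the force and the opening at its end, in the units of the state.
- ctrl.get_obs(): the state, without advancing time (a new reading comes with each control period).
- ctrl.snapshot(name): name is "scene" or "top" or "wrist"; returns a dict with "color" (420x560x3 uint8, red, green, blue), "fx", "fy", "cx", "cy" (pixels), "R" (3x3) and "t" (3): a world point X has camera coordinates R X + t. Camera axes: x right, y down, z forward; pixel columns grow to the right and rows downward; lengths in m; the calibration is good to about 2 mm. A picture is of the moment at which its call begins. There is no depth.
- ctrl.close_job(): hands the job in, once; it reports no verdict.
The state is a dict: "clock": time; "joint_pos": joint angles; "qvel": joint speeds; "tau": joint torques, N m; "tool_pos": TCP position; "orientation": TCP orientation; "force": force on the tool from outside, world axes, zero at the start; "moment": the same for the moment, N m; "opening": finger opening in m.
Only numpy, scipy, OpenCV 4.12 (cv2) and the standard library are available. Lean on these libraries where they do the work, as an engineer would, in place of code of your own. Each camera call takes 0.05 s, during which the arm holds its last target.

## Working session

There is one attempt and no reset: what is moved stays moved. The work goes in short steps, Python scripts to look and compute and a tool call to move; the robot and the scene stay as the last step left them, time stands still between calls to the robot, and variables do not carry over. Pictures are saved under pics/ and viewed, and the job is handed in when it is done.

Besides the shell and the picture viewer there is one more tool, called after "Request:" by a JSON object that holds its "api" and its "payload". move_arm: Moves the arm, as the interface text tells. Its arguments: {"type":"object","properties":{"increments":{"type":"array","items":{"type":"array"}},"jaw":{"type":"number"}},"required":["increments"]}

```bash
ls; mkdir -p pics; cat > h.py <<'E'
import numpy as np, cv2, json, pickle
from plant import ctrl
def snap(name, tag):
    s=ctrl.snapshot(name)
    cv2.imwrite(f'pics/{tag}.png', s['color'][:,:,::-1]); pickle.dump(s,open(f'pics/{tag}.pkl','wb'))
    return s
def load(tag): return pickle.load(open(f'pics/{tag}.pkl','rb'))
def ray(s,u,v):
    R=np.array(s['R']);t=np.array(s['t'])
    d=R.T@np.array([(u-s['cx'])/s['fx'],(v-s['cy'])/s['fy'],1.]); return -R.T@t,d
def onz(s,u,v,z):
    o,d=ray(s,u,v); return o+d*(z-o[2])/d[2]
def proj(s,X):
    c=np.array(s['R'])@np.array(X)+np.array(s['t']); return s['fx']*c[0]/c[2]+s['cx'], s['fy']*c[1]/c[2]+s['cy']
E
python3 - <<'E'
from h import *
for n in ['scene','top','wrist']:
    s=snap(n,n+'0'); print(n,s['fx'],-np.array(s['R']).T@s['t'])
print(ctrl.get_obs())
E
```

```text
pics
scene 412.19833650462675 [1.18137064 0.05583367 0.78440793]
top 400.7323463710289 [ 0.42712475 -0.07483093  0.934595  ]
wrist 298.39690147485527 [0.31741182 0.59783647 0.38534056]
{'clock': 0.15, 'joint_pos': array([ 8.41740808e+01,  2.05830387e+01,  6.45641709e-01, -1.36243338e-02,
       -7.01336072e+01, -1.65076773e+01]), 'qvel': array([-0.01558789, -0.12698961,  0.17094113,  0.10973101, -0.07908152,
        0.0022012 ]), 'tau': array([-1.25392267e-03, -5.83276677e+01,  2.93288952e+01,  7.00105458e+00,
        8.79906176e-03, -1.08178672e-04]), 'tool_pos': array([0.25638274, 0.62403038, 0.22582803]), 'orientation': array([ 1.79928283e+02, -7.89569780e-03, -2.23382294e+01]), 'force': array([ 0.29015526,  0.51247206, -0.092224  ]), 'moment': array([0.00785525, 0.08176683, 0.02815565]), 'opening': 0.08770646388066479}
```

View pics/scene0.png

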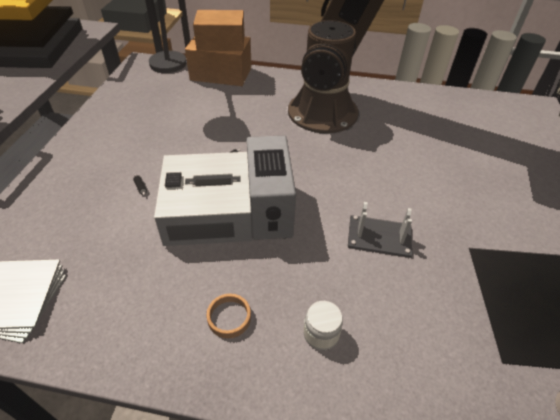

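View pics/top0.png

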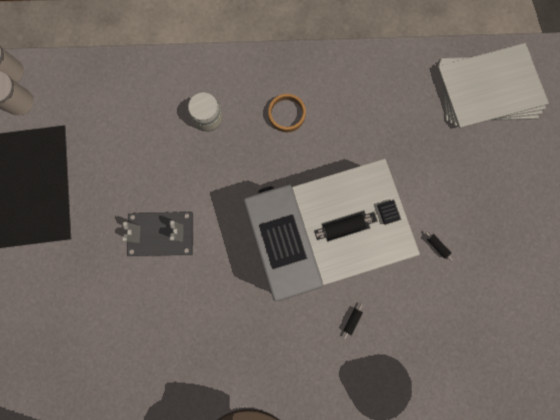

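View pics/wrist0.png

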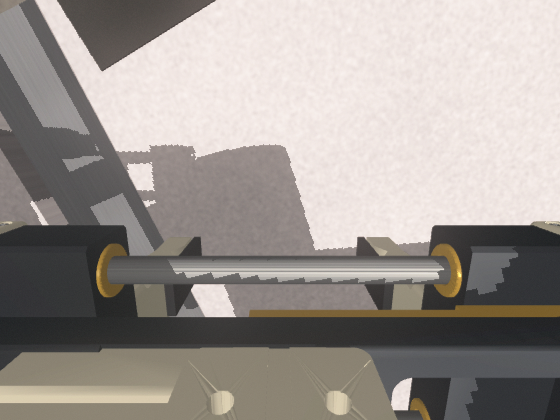

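The scene view shows the coater with its roller at (213,180) and the thumb pad at (174,180), the stand at (382,235), the tape at (229,314) and the tin at (323,325). In the top view the roller is at (346,226), the pad at (389,211) and the stand at (160,234). There are three roller candidates in the top view: (346,226) in the coater, (439,245) loose, and (351,320) loose. The one in the coater is the largest and sits in the opening. I'll confirm that in an enlarged crop. The wrist view shows only bench and fingers.

```bash
python3 - <<'E'
import cv2
a=cv2.imread('pics/top0.png')
c=cv2.resize(a[150:350,240:460],None,fx=3.6,fy=3,interpolation=cv2.INTER_CUBIC)
c=cv2.resize(a[150:345,235:460],None,fx=3,fy=3,interpolation=cv2.INTER_CUBIC);cv2.imwrite('pics/c1.png',c)
c=cv2.resize(a[190:275,100:210],None,fx=6,fy=6,interpolation=cv2.INTER_CUBIC);cv2.imwrite('pics/c2.png',c)
a=cv2.imread('pics/scene0.png')
c=cv2.resize(a[190:265,335:425],None,fx=6,fy=6,interpolation=cv2.INTER_CUBIC);cv2.imwrite('pics/c3.png',c)
E
```

```text
(no output)
```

View pics/c1.png

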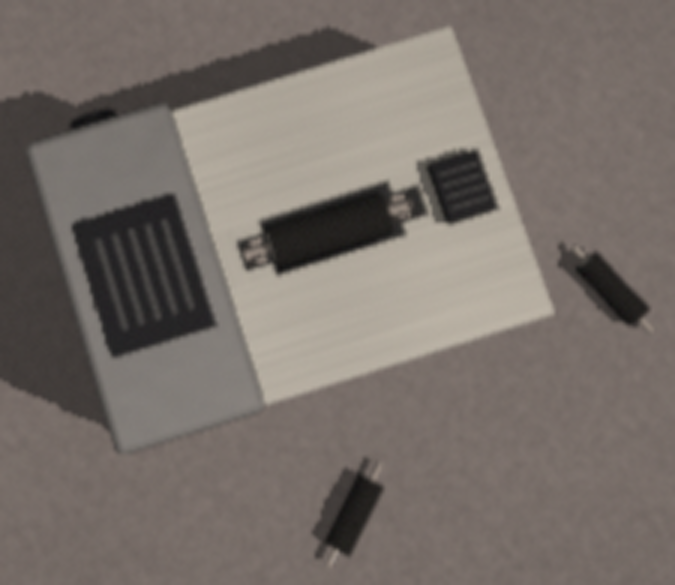

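View pics/c2.png

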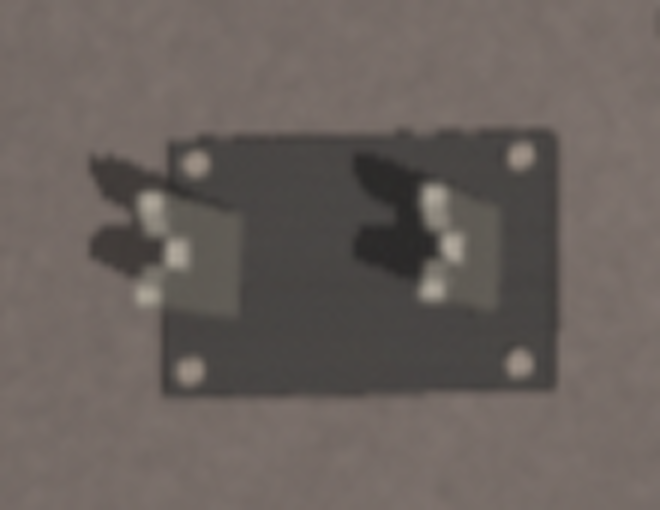

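View pics/c3.png

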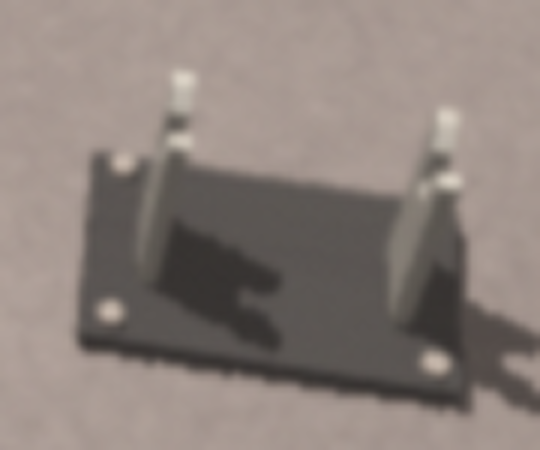

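The crop confirms it: the coater's roller sits between its forks next to the ribbed pad at top (389,211), and both loose rollers are clearly smaller. Next I'll measure the coater and the stand.

```bash
cat > m.py <<'E'
from h import *
s=load('top0'); img=s['color']; hsv=cv2.cvtColor(img,cv2.COLOR_RGB2HSV)
def comp(mask,pt):
    n,l,st,c=cv2.connectedComponentsWithStats(mask.astype(np.uint8)); 
    k=l[pt[1],pt[0]]; return (l==k)&(k>0)
V=hsv[:,:,2];print('vals',[img[y,x].tolist() for x,y in [(330,280),(260,260),(389,211),(346,226),(150,225),(100,150)]])
import sys
deck=comp(V>140,(330,270)); print(deck.sum())
cnt=max(cv2.findContours(deck.astype(np.uint8),cv2.RETR_EXTERNAL,cv2.CHAIN_APPROX_NONE)[0],key=cv2.contourArea)
box=cv2.boxPoints(cv2.minAreaRect(cnt)); P=np.array([onz(s,u,v,.11) for u,v in box]); print(box,P)
print([np.linalg.norm(P[i]-P[(i+1)%4]) for i in range(4)])
E
python3 m.py
```

```text
vals [[182, 173, 161], [64, 59, 56], [41, 39, 38], [34, 31, 29], [74, 71, 69], [119, 109, 103]]
8578
[[291.96533 186.84651]
 [388.8542  156.31987]
 [419.76953 254.44246]
 [322.88068 284.96912]] [[ 0.58721586 -0.10842183  0.11      ]
 [ 0.64709166 -0.31486097  0.11      ]
 [ 0.44009348 -0.36375723  0.11      ]
 [ 0.38401358 -0.16428416  0.11      ]]
[np.float64(0.2149470415290816), np.float64(0.21269482813923313), np.float64(0.207206326373328), np.float64(0.2107409865642447)]
```

```bash
cat >> m.py <<'E'
print('----')
def quad(mask,trim=.12):
    """fit 4 lines to mask outline, return corner pixels"""
    cnt=max(cv2.findContours(mask.astype(np.uint8),cv2.RETR_EXTERNAL,cv2.CHAIN_APPROX_NONE)[0],key=cv2.contourArea)
    h=cv2.convexHull(cnt); b=cv2.boxPoints(cv2.minAreaRect(h))
    # refine corner init by farthest hull points near each box corner
    hp=h[:,0].astype(float); c=np.array([hp[np.argmin(((hp-q)**2).sum(1))] for q in b])
    pts=cnt[:,0].astype(float); L=[]
    ctr=c.mean(0)
    for i in range(4):
        a,d=c[i],c[(i+1)%4]; e=(d-a)/np.linalg.norm(d-a); n=np.array([-e[1],e[0]])
        t=(pts-a)@e/np.linalg.norm(d-a); r=(pts-a)@n
        m=(t>trim)&(t<1-trim)&(abs(r)<4)
        vx,vy,x0,y0=cv2.fitLine(pts[m].astype(np.float32),cv2.DIST_HUBER,0,.01,.01)[:,0]
        nn=np.array([-vy,vx]); p0=np.array([x0,y0]); sg=np.sign(nn@(p0-ctr)); p0=p0+nn*sg*.5  # boundary pixel centre -> edge
        L.append(np.array([nn[0],nn[1],-nn@p0]))
    out=[]
    for i in range(4):
        q=np.cross(L[i-1],L[i]); out.append(q[:2]/q[2])
    return np.array(out)
def rigid2(A,B):
    a=A-A.mean(0);b=B-B.mean(0); th=np.arctan2((a[:,0]*b[:,1]-a[:,1]*b[:,0]).sum(),(a*b).sum())
    R=np.array([[np.cos(th),-np.sin(th)],[np.sin(th),np.cos(th)]]); t=B.mean(0)-R@A.mean(0)
    return th,t,B-(A@R.T+t)
def best(model,W):
    r=[]
    for k in range(4):
        M=np.roll(model,k,0); th,t,e=rigid2(M,W); r.append((np.abs(e).max(),th,t,e))
    return min(r,key=lambda x:x[0]+ (0 if abs(x[1])<np.pi/4 else 10))
q=quad(deck); W=np.array([onz(s,u,v,.11)[:2] for u,v in q])
M=np.array([[.11,.085],[.11,-.125],[-.1,-.125],[-.1,.085]])
for MM in (M,M[::-1]):
    e,th,t,r=best(MM,W); print('deck',e*1000,np.degrees(th),t)
    if e<.02: D=(th,t)
th,t=D;R=np.array([[np.cos(th),-np.sin(th)],[np.sin(th),np.cos(th)]])
def dk(x,y): return R@np.array([x,y])+t
# pad top
pad=comp(V<95,(389,203)); 
print('pad predicted',dk(0,-.092), proj(s,[*dk(0,-.092),.122]), 'deck c', proj(s,[*dk(0,0),.092]))
# stand base
base=comp(V<92,(150,248)); print(base.sum())
cv2.imwrite('pics/mask.png',np.hstack([(base*255).astype(np.uint8)[150:300,80:260],(pad*255).astype(np.uint8)[150:300,280:460]]))
E
python3 m.py | sed -n '/----/,$p'
```

```text
----
deck 2.0287617046599733 15.785407365315073 [ 0.50351358 -0.21817028]
deck 225.826623022959 3.922444778303665 [ 0.50740931 -0.21644473]
pad predicted [ 0.52854081 -0.30670072] (np.float64(390.3656705936783), np.float64(211.34082379763868)) deck c (np.float64(345.082843028053), np.float64(226.11975658572777))
2470
```

View pics/mask.png

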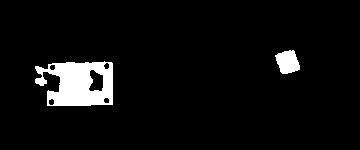

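The masks are clean for the pad; the stand base merges with an upright's shadow. For the stand I'll use the screws and the bright prong tops instead, which lie at a known height of 92 mm.

```bash
cat > m2.py <<'E'
exec(open('m.py').read().split("print('vals'")[0])
g=cv2.cvtColor(img,cv2.COLOR_RGB2GRAY)
def blobs(mask,off,minA=2):
    n,l,st,c=cv2.connectedComponentsWithStats(mask.astype(np.uint8)); return [(np.round(c[k]+off,2),st[k,4]) for k in range(1,n) if st[k,4]>=minA]
def cen(g,pt,r=3,bg=None):
    x,y=pt; w=g[y-r:y+r+1,x-r:x+r+1].astype(float); w=np.clip(w-(np.percentile(w,40) if bg is None else bg),0,None); yy,xx=np.mgrid[y-r:y+r+1,x-r:x+r+1]; return np.array([(w*xx).sum()/w.sum(),(w*yy).sum()/w.sum()])
sc=[cen(g,p,2) for p in [(132,217),(186,216),(131,252),(186,250)]]
W=np.array([onz(s,*p,.011) for p in sc]); print('screws',np.round(sc,1).tolist(),'\n',W,'centre',W.mean(0), 'yaw',np.degrees(np.arctan2(*-(( W[0]-W[1]+W[2]-W[3])[:2]))) )
pr=[cen(g,p,2,110) for p in [(125,224),(124,238),(172,223),(172,238)]]
P=np.array([onz(s,*p,.092) for p in pr]); print('prongs',np.round(pr,1).tolist(),'\n',P)
a=(P[0]+P[1])/2;b=(P[2]+P[3])/2; print('centre',(a+b)/2,'len',np.linalg.norm(a-b),'yaw',np.degrees(np.arctan2(-(a-b)[0],(a-b)[1])))
sl=[cen(g,p,2,110) for p in [(129,232),(175,231)]]
Q=np.array([onz(s,*p,.066) for p in sl]);print('slot',Q,Q.mean(0))
E
python3 m2.py
python3 - <<'E'
import cv2
a=cv2.imread('pics/top0.png')
cv2.imwrite('pics/c4.png',cv2.resize(a[205:265,110:205],None,fx=8,fy=8,interpolation=cv2.INTER_NEAREST))
E
```

```text
screws [[132.2, 216.8], [186.4, 215.5], [131.3, 251.4], [186.1, 250.2]] 
 [[0.54573353 0.26164011 0.011     ]
 [0.54540835 0.13524723 0.011     ]
 [0.46555273 0.26181167 0.011     ]
 [0.46514109 0.13537219 0.011     ]] centre [0.50545892 0.1985178  0.011     ] yaw -179.83302644964078
prongs [[124.8, 223.9], [124.0, 238.6], [172.0, 222.9], [171.7, 237.7]] 
 [[0.5205328  0.24750313 0.092     ]
 [0.48952183 0.24830509 0.092     ]
 [0.52016318 0.14721756 0.092     ]
 [0.4888344  0.14749843 0.092     ]]
centre [0.50476305 0.19763105 0.092     ] len 0.10054750091871181 yaw -0.30117353339653224
slot [[0.50569826 0.24770811 0.066     ]
 [0.50554099 0.14730961 0.066     ]] [0.50561963 0.19750886 0.066     ]
```

View pics/c4.png

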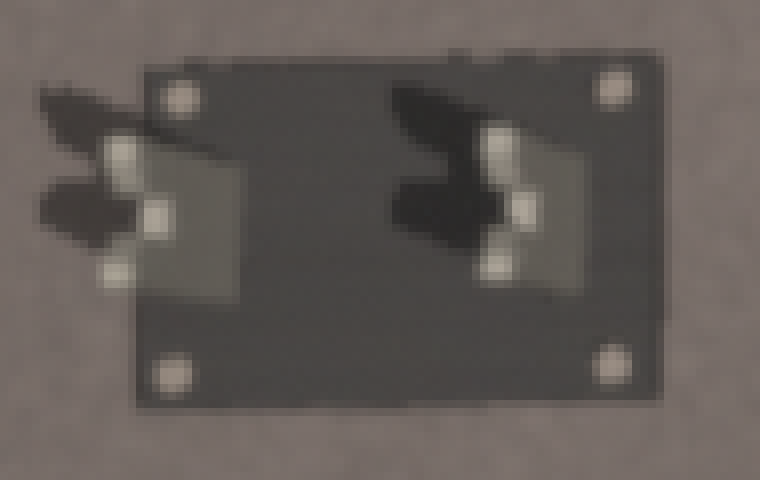

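Stand: two independent features agree on a centre of (0.505, 0.198), with yaw about −0.2°. Coater: deck centre (0.5035, −0.218), yaw 15.8°, and the pad's predicted pixel (390,211) matches the image. Now moving across with the jaws shut.

Request:
{"api": "move_arm", "payload": {"increments": [[[28, -40, 0], -0.057], [[28, -40, 0], -0.057], [[28, -40, 0], -0.057], [[28, -40, 0], -0.057], [[28, -40, 0], -0.057], [[28, -40, 0], -0.057], [[28, -40, 0], -0.057], [[28, -40, 0], -0.057]], "jaw": -1}}

```text
clock: 0.95
tool_pos: [0.4803, 0.2976, 0.2222]
orientation: [179.7, -0.0, -48.9]
force: [1.5, 1.0, 0.6]
opening: 0.0292
```

Request:
{"api": "move_arm", "payload": {"increments": [[[7, -48, 0], -0.057], [[7, -48, 0], -0.057], [[7, -48, 0], -0.057], [[7, -48, 0], -0.057], [[7, -48, 0], -0.057], [[7, -48, 0], -0.057], [[7, -48, 0], -0.057], [[7, -48, 0], -0.057]]}}

```text
clock: 1.75
tool_pos: [0.5367, -0.0984, 0.2215]
orientation: [179.7, -0.1, -76.1]
force: [1.9, 0.5, 0.5]
opening: 0.0004
```

Request:
{"api": "move_arm", "payload": {"increments": [[[-2, -45, 0], 0.01], [[-2, -45, 0], 0.01], [[-2, -45, 0], 0.01], [[-2, -45, 0], 0], [[0, -25, -25], 0], [[0, 0, -25], 0], [[0, 0, -15], 0], [[0, 0, 0], 0]]}}

```text
clock: 2.55
tool_pos: [0.5251, -0.3195, 0.1526]
orientation: [179.6, -0.0, -75.0]
force: [-0.2, -0.9, -0.4]
opening: 0.0006
```

```bash
python3 - <<'E'
from h import *
o=ctrl.get_obs();print(o['tool_pos'],o['orientation'],o['force'])
a=snap('scene','scene1');b=snap('top','top1')
cv2.imwrite('pics/c5.png',np.hstack([cv2.resize(a['color'][110:250,140:300],(480,420))[:,:,::-1],]))
for s in (a,):
  print(proj(s,[.5285,-.3067,.122]))
E
```

```text
[ 0.52512668 -0.31945169  0.15257354] [ 1.79604780e+02 -4.33309580e-02 -7.49684724e+01] [-0.24280681 -0.89097446 -0.39660741]
(np.float64(172.39316542667), np.float64(178.78645948334068))
```

View pics/c5.png

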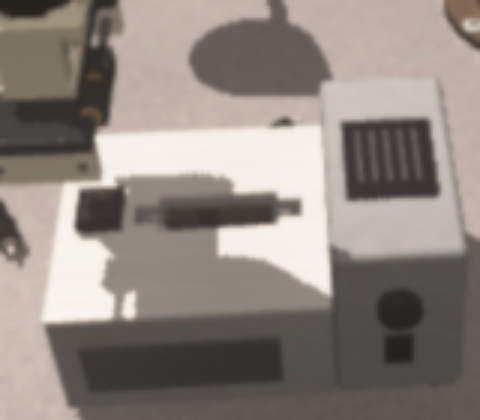

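```bash
python3 - <<'E'
from h import *
o=ctrl.get_obs();p=o['tool_pos'];print(o['clock'],p)
for t in ('scene1','top1'):
  s=load(t);print(t,proj(s,p),proj(s,p+[0,0,.066]),proj(s,[.5285,-.3067,.122]))
E
```

```text
2.65 [ 0.52661201 -0.31951346  0.15508987]
scene1 (np.float64(164.96051260948985), np.float64(166.8814388689011)) (np.float64(159.4874066246122), np.float64(144.01445658346893)) (np.float64(172.39316542667), np.float64(178.78645948334068))
top1 (np.float64(401.6905467144383), np.float64(209.92104740570196)) (np.float64(412.9334449049642), np.float64(204.9573746884018)) (np.float64(390.3666756889901), np.float64(211.36067761632822))
```

View pics/scene1.png

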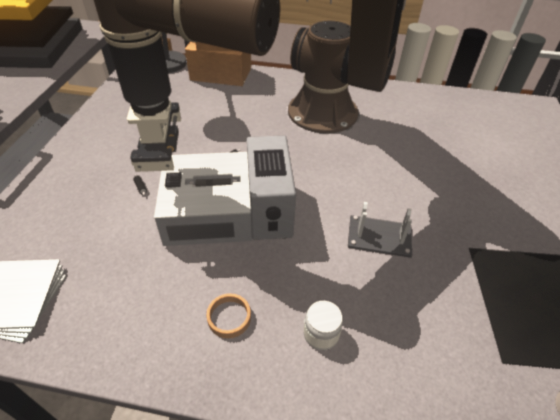

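View pics/top1.png

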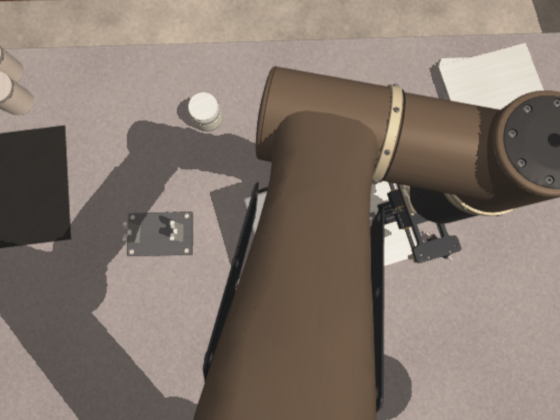

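```bash
python3 - <<'E'
from h import *
a=load('scene1')['color'][:,:,::-1]
cv2.imwrite('pics/c6.png',cv2.resize(a[80:205,110:240],None,fx=4.5,fy=4.5,interpolation=cv2.INTER_CUBIC))
snap('wrist','wrist1')
E
```

```text
(no output)
```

View pics/c6.png

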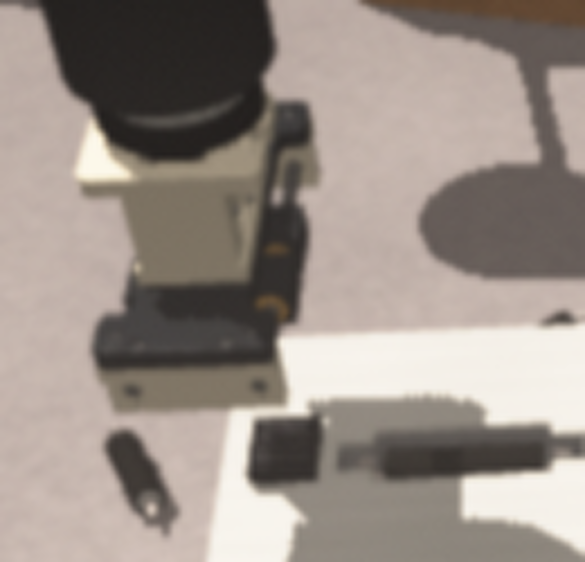

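View pics/wrist1.png

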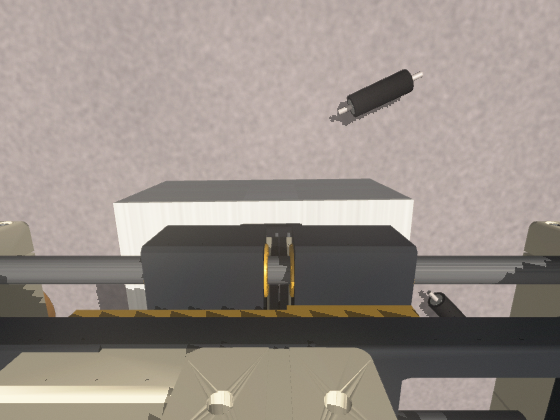

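The wrist view shows the deck's −y edge at row ~203, from column 117 to 412, with the closed fingertips at about (279,245). I'll use those edges to check the deck estimate.

```bash
python3 - <<'E'
from h import *
o=ctrl.get_obs();p=o['tool_pos'];print(o['clock'],p,o['orientation'])
s=load('wrist1'); 
th=np.radians(15.785);R=np.array([[np.cos(th),-np.sin(th)],[np.sin(th),np.cos(th)]]);t=np.array([.50351,-.21817])
for x,y,z in [(.11,-.125,.11),(-.1,-.125,.11),(0,-.11,.122)]:
  print(x,y,proj(s,[*(R@[x,y]+t),z]))
print(proj(s,p))
for u,v in [(117,202),(412,199)]:
  X=onz(s,u,v,.11); print(X, R.T@(X[:2]-t))
E
```

```text
2.7 [ 0.52724958 -0.31948205  0.1559339 ] [179.84043635  -0.22758576 -74.86566731]
0.11 -0.125 (np.float64(113.29878780915519), np.float64(201.7935228416003))
-0.1 -0.125 (np.float64(412.0349852038379), np.float64(198.3783541348522))
0 -0.11 (np.float64(269.8435792777278), np.float64(225.51406099780263))
(np.float64(276.84538482296585), np.float64(253.37194481263396))
[ 0.64084085 -0.30906069  0.11      ] [ 0.10742715 -0.12482101]
[ 0.44114397 -0.36523355  0.11      ] [-0.10001961 -0.12455235]
```

Request:
{"api": "move_arm", "payload": {"increments": [[[1, 7, -5], 0.005], [[0, 6, -5], 0.005], [[0, 0, -5], 0], [[0, 0, -5], 0], [[0, 0, -5], 0], [[0, 0, -3], 0], [[0, 0, 0], 0], [[0, 0, 0], 0]]}}

```text
clock: 3.5
tool_pos: [0.5304, -0.3041, 0.129]
orientation: [-179.9, -0.4, -74.1]
force: [-0.6, -0.5, -0.3]
opening: 0.0003
```

Request:
{"api": "move_arm", "payload": {"increments": [[[-2, -2, -3], 0], [[0, 0, -3], 0], [[0, 0, -3], 0], [[0, 0, -3], 0], [[0, 0, -3], 0], [[0, 0, -3], 0], [[0, 0, -2], 0], [[0, 0, -2], 0]]}}

```text
clock: 4.3
tool_pos: [0.5289, -0.3068, 0.1131]
orientation: [-179.7, -0.6, -74.0]
force: [-5.8, 6.9, 20.4]
opening: 0.0003
```

The reading is 20 N at 8.9 mm of travel, so the pad is on the lower stop and the catch should have tripped. Withdrawing straight up.

Request:
{"api": "move_arm", "payload": {"increments": [[[0, 0, 6], 0], [[0, 0, 8], 0], [[0, 0, 10], 0], [[0, 0, 15], 0], [[0, 0, 20], 0], [[0, 0, 25], 0], [[0, 0, 25], 0], [[0, 0, 0], 0]]}}

```text
clock: 5.1
tool_pos: [0.5285, -0.3072, 0.2287]
orientation: [-179.7, -0.6, -74.0]
force: [-0.3, -0.5, 0.3]
opening: 0.0005
```

```bash
python3 - <<'E'
from h import *
o=ctrl.get_obs();print(o['tool_pos'],o['force'])
a=snap('scene','scene2')
cv2.imwrite('pics/c7.png',cv2.resize(a['color'][110:250,120:300,::-1],None,fx=4,fy=4,interpolation=cv2.INTER_CUBIC))
E
```

```text
[ 0.52849944 -0.30716223  0.22871002] [-0.25463287 -0.45997552  0.26691154]
```

View pics/c7.png

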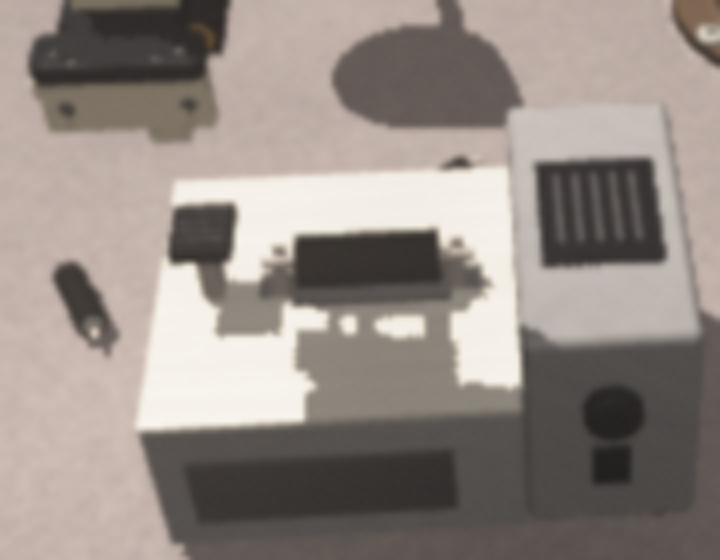

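The cradle is up: the pad stands on its post at scene (171,168), and the roller is proud of the deck at about (212,175). Checking the roller's position against the deck estimate.

```bash
python3 - <<'E'
from h import *
s=load('scene2');g=cv2.cvtColor(s['color'],cv2.COLOR_RGB2GRAY)
m=(g<75).astype(np.uint8); m[:160]=0;m[190:]=0;m[:,:188]=0;m[:,236:]=0
n,l,st,c=cv2.connectedComponentsWithStats(m);k=1+np.argmax(st[1:,4]);print(st[k],c[k])
print(onz(s,*c[k],.128),onz(s,*c[k],.135),proj(s,[.5035,-.218,.128]))
E
```

```text
[194 168  37  14 439] [211.4715262  175.02050114]
[ 0.50354481 -0.21847131  0.128     ] [ 0.51077321 -0.2155461   0.135     ] (np.float64(211.67019657119522), np.float64(175.03542932659545))
```

Request:
{"api": "move_arm", "payload": {"increments": [[[-8, 30, 0], 0], [[-8, 30, 0], 0], [[-8, 29, 0], 0], [[0, 0, 0], 0], [[0, 0, 0], 0], [[0, 0, 0], 0], [[0, 0, 0], 0], [[0, 0, 0], 0]], "jaw": 1}}

```text
clock: 5.95
tool_pos: [0.5005, -0.2162, 0.2218]
orientation: [179.8, -0.3, -74.2]
force: [0.3, 0.3, 0.2]
opening: 0.0588
```

Request:
{"api": "move_arm", "payload": {"increments": [[[3, -2, 0], 0], [[0, 0, -10], 0], [[0, 0, -10], 0], [[0, 0, -10], 0], [[0, 0, -10], 0], [[0, 0, 0], 0], [[0, 0, 0], 0], [[0, 0, 0], 0]]}}

```text
clock: 6.75
tool_pos: [0.5028, -0.2194, 0.1761]
orientation: [179.6, -0.2, -74.4]
force: [-0.1, -0.4, 0.0]
opening: 0.0877
```

```bash
python3 - <<'E'
from h import *
o=ctrl.get_obs();print(o['tool_pos'],o['orientation'],o['opening'])
s=snap('wrist','wrist2')
p=o['tool_pos']
print(proj(s,p),proj(s,[.5035,-.2182,.128]))
E
```

```text
[ 0.50284241 -0.21944629  0.17605475] [179.64286664  -0.20816937 -74.36781235] 0.08769184779030542
(np.float64(277.87801339189235), np.float64(253.0139869027942)) (np.float64(276.303973009467), np.float64(228.75952444879889))
```

View pics/wrist2.png

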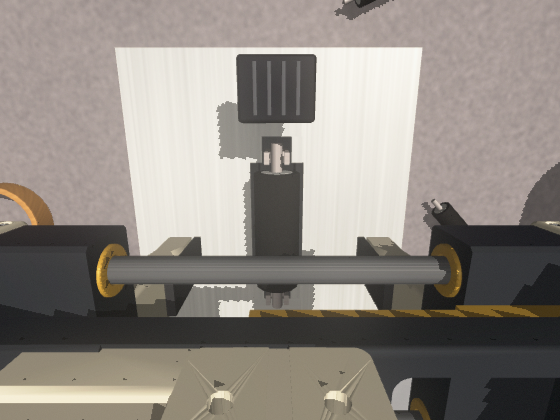

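The roller is centred at column 276.5 between the open fingers and parallel to them, with the pad clear at (277,88). Descending.

Request:
{"api": "move_arm", "payload": {"increments": [[[1, 1, -10], 0], [[0, 0, -10], 0], [[0, 0, -10], 0], [[0, 0, -10], 0], [[0, 0, -8], 0], [[0, 0, -5], 0], [[0, 0, 0], 0], [[0, 0, 0], 0]]}}

```text
clock: 7.6
tool_pos: [0.5039, -0.2182, 0.1184]
orientation: [179.7, -0.2, -74.4]
force: [0.4, -0.2, -0.0]
opening: 0.0875
```

Request:
{"api": "move_arm", "payload": {"increments": [[[0, 0, -3], 0], [[0, 0, 0], 0], [[0, 0, 0], 0], [[0, 0, 0], 0], [[0, 0, 0], 0], [[0, 0, 0], 0], [[0, 0, 0], 0], [[0, 0, 0], 0]]}}

```text
clock: 8.4
tool_pos: [0.5049, -0.2185, 0.1168]
orientation: [179.8, -0.3, -74.3]
force: [-1.1, 1.1, 0.8]
opening: 0.0874
```

Request:
{"api": "move_arm", "payload": {"increments": [[[0, 0, 0], 0], [[0, 0, 0], 0], [[0, 0, 0], 0], [[0, 0, 0], 0], [[0, 0, 0], 0], [[0, 0, 0], 0], [[0, 0, 0], 0], [[0, 0, 0], 0]], "jaw": -1}}

```text
clock: 9.2
tool_pos: [0.5047, -0.2185, 0.1167]
orientation: [179.8, -0.3, -74.4]
force: [-0.2, 0.2, -0.1]
opening: 0.0312
```

Request:
{"api": "move_arm", "payload": {"increments": [[[0, 0, 0], 0], [[0, 0, 0], 0], [[0, 0, 3], 0], [[0, 0, 5], 0], [[0, 0, 6], 0], [[0, 0, 6], 0], [[0, 0, 6], 0], [[0, 0, 0], 0]]}}

```text
clock: 10.0
tool_pos: [0.5035, -0.218, 0.1438]
orientation: [179.7, -0.2, -74.4]
force: [0.7, 0.2, -3.1]
opening: 0.0311
```

```bash
python3 - <<'E'
from h import *
o=ctrl.get_obs();print(o['tool_pos'],o['force'],o['opening'])
s=snap('wrist','wrist3');snap('scene','scene3')
E
```

```text
[ 0.50347162 -0.21804618  0.14381494] [ 0.67226152  0.22364394 -3.09096837] 0.031124674514288044
```

View pics/wrist3.png

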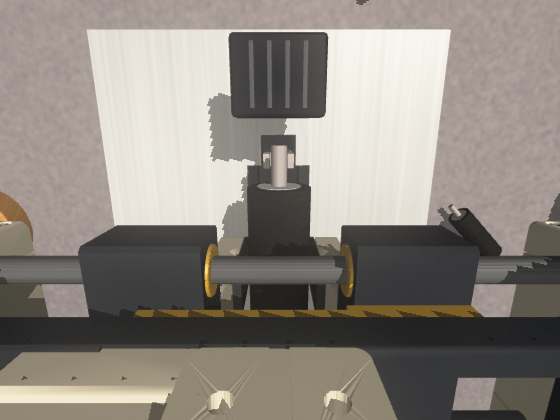

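The roller is held: the force is −3.1 N, which matches 0.3 kg, the opening is 31 mm, and the axle end is clear of the fork at (279,165). Lifting and carrying it to the stand.

Request:
{"api": "move_arm", "payload": {"increments": [[[0, 0, 8], 0], [[0, 0, 12], 0], [[0, 0, 15], 0], [[0, 0, 15], 0], [[0, 0, 15], 0], [[0, 0, 15], 0], [[0, 0, 10], 0], [[0, 0, 0], 0]]}}

```text
clock: 10.9
tool_pos: [0.5022, -0.218, 0.241]
orientation: [179.6, -0.2, -74.4]
force: [-0.3, 0.5, -5.1]
opening: 0.031
```

Request:
{"api": "move_arm", "payload": {"increments": [[[0, 10, 0], -0.02], [[0, 20, 0], -0.04], [[0, 28, 0], -0.04], [[0, 30, 0], -0.04], [[0, 30, 0], -0.04], [[0, 30, 0], -0.04], [[0, 30, 0], -0.04], [[0, 30, 0], -0.02]]}}

```text
clock: 11.7
tool_pos: [0.4986, -0.0058, 0.2372]
orientation: [179.3, -0.1, -91.5]
force: [1.0, -0.0, -2.8]
opening: 0.0311
```

Request:
{"api": "move_arm", "payload": {"increments": [[[0, 30, 0], 0], [[0, 30, 0], 0], [[0, 30, 0], 0], [[0, 30, 0], 0], [[0, 28, 0], 0], [[0, 20, 0], 0], [[0, 10, 0], 0], [[0, 0, 0], 0]]}}

```text
clock: 12.5
tool_pos: [0.4947, 0.1822, 0.2329]
orientation: [179.0, -0.3, -91.3]
force: [-0.0, -0.4, -3.0]
opening: 0.0312
```

Request:
{"api": "move_arm", "payload": {"increments": [[[5, 8, 0], 0.01], [[5, 8, -10], 0.01], [[0, 0, -15], 0], [[0, 0, -20], 0], [[0, 0, -20], 0], [[0, 0, -15], 0], [[0, 0, 0], 0], [[0, 0, 0], 0]]}}

```text
clock: 13.3
tool_pos: [0.5073, 0.1966, 0.1462]
orientation: [178.9, -0.3, -90.2]
force: [0.1, 0.4, -3.4]
opening: 0.0312
```

```bash
python3 - <<'E'
from h import *
o=ctrl.get_obs();print(o['tool_pos'],o['orientation'],o['force'])
s=snap('wrist','wrist4');a=snap('scene','scene4');b=snap('top','top4')
o=ctrl.get_obs();p=o['tool_pos'];print(p)
cv2.imwrite('pics/c8.png',cv2.resize(a['color'][130:270,320:460,::-1],None,fx=4,fy=4,interpolation=cv2.INTER_CUBIC))
cv2.imwrite('pics/c8t.png',cv2.resize(b['color'][160:300,60:240,::-1],None,fx=4,fy=4,interpolation=cv2.INTER_CUBIC))
E
```

```text
[0.50731799 0.19661627 0.14616346] [178.87022082  -0.33215017 -90.22294415] [ 0.12072876  0.44174773 -3.42273446]
[0.50743168 0.19703261 0.14701822]
```

View pics/wrist4.png

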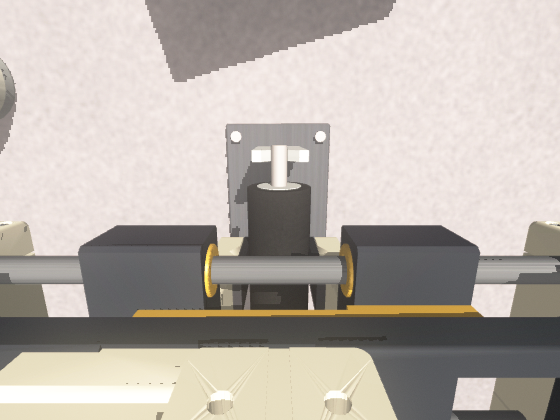

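View pics/c8.png

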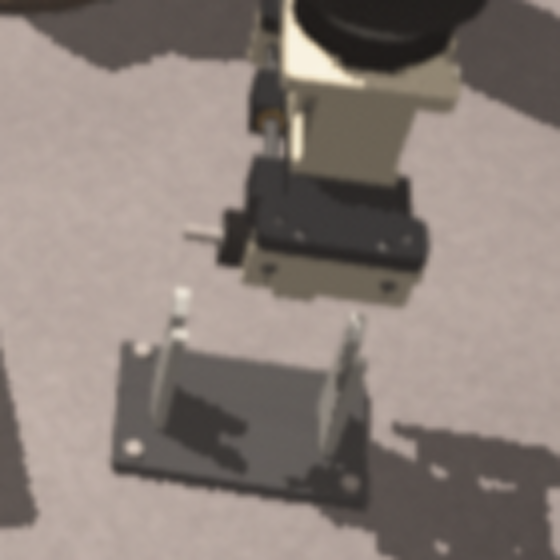

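View pics/c8t.png

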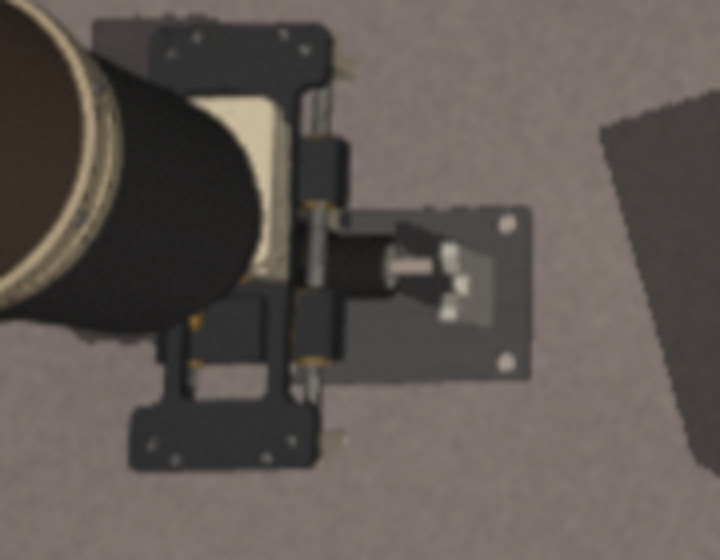

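The wrist view shows the axle end at (279,147) above the near upright's prongs, which span columns 252–308 at row 155. Converting both to world coordinates.

```bash
python3 - <<'E'
from h import *
s=load('wrist4'); p=np.array([.5074,.1969,.1467])
img=s['color']; cv2.imwrite('pics/c9.png',cv2.resize(img[110:240,210:350,::-1],None,fx=5,fy=4.5,interpolation=cv2.INTER_NEAREST))
za=p[2]+.0113
for n,u,v,z in [('axle tip',279,147,za+.004),('axle L',272,165,za),('axle R',287,165,za),('prongL',252,155,.092),('prongR',308,155,.092),('rollerL',248,200,za),('rollerR',310,200,za),('base L',227,125,.01),('base R',329,125,.01)]:
  print(n,onz(s,u,v,z))
E
```

```text
axle tip [0.50711056 0.13624424 0.162     ]
axle L [0.51050406 0.14510374 0.158     ]
axle R [0.50309567 0.14514081 0.158     ]
prongL [0.52472345 0.14460593 0.092     ]
prongR [0.48505926 0.14477832 0.092     ]
rollerL [0.52281707 0.16268987 0.158     ]
rollerR [0.49130731 0.16292281 0.158     ]
base L [0.55338981 0.12178462 0.01      ]
base R [0.45584636 0.12202207 0.01      ]
```

View pics/c9.png

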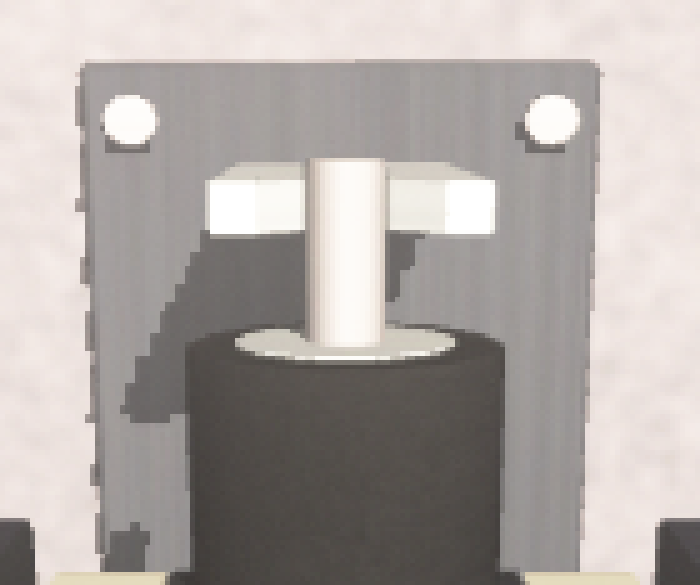

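```bash
python3 - <<'E'
from h import *
s=load('wrist4')
def r(v): return v/4.5+110
za=.158
print('upright faces',onz(s,280,r(180),.092)[1],onz(s,280,r(236),.092)[1])
print('axle tip top',onz(s,279,r(158),za+.004)[1])
print('rubber end top',onz(s,279,r(325),za+.016)[1])
print('base edge',onz(s,279,r(62),.01)[1],'screws',onz(s,236,r(120),.011)[1],onz(s,320,r(120),.011)[1])
t=load('top4')
print('top: axle tip',onz(t,168.2,226.3,za),'rubber',onz(t,158.7,226,za))
print('top prongs',onz(t,172,222.9,.092),onz(t,171.7,237.7,.092))
cv2.imwrite('pics/c10.png',cv2.resize(t['color'][205:265,130:205,::-1],None,fx=9,fy=9,interpolation=cv2.INTER_NEAREST))
a=load('scene4');cv2.imwrite('pics/c11.png',cv2.resize(a['color'][170:255,345:425,::-1],None,fx=7,fy=7,interpolation=cv2.INTER_NEAREST))
E
```

```text
upright faces 0.1412133484518568 0.14992318265406138
axle tip top 0.13536881335251105
rubber end top 0.15116805747163978
base edge 0.12078051910180045 screws 0.1326119201993297 0.13286780514848226
top: axle tip [0.50631662 0.13721763 0.158     ] rubber [0.50739767 0.15581185 0.158     ]
top prongs [0.52006287 0.14725748 0.092     ] [0.48873721 0.14753958 0.092     ]
```

View pics/c10.png

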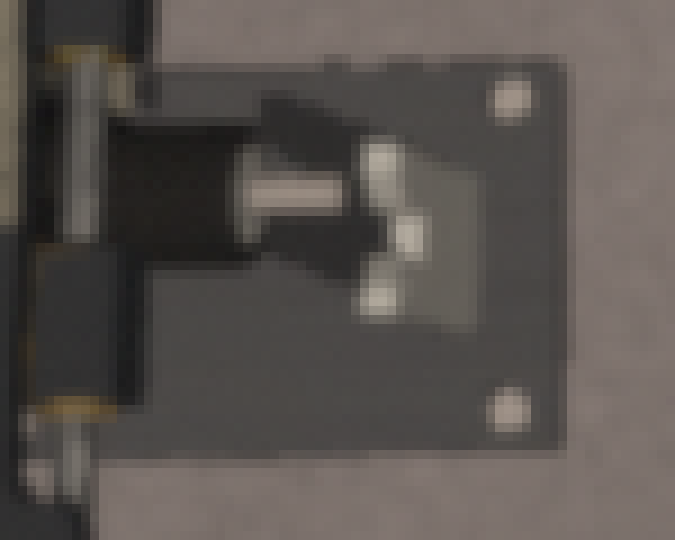

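View pics/c11.png

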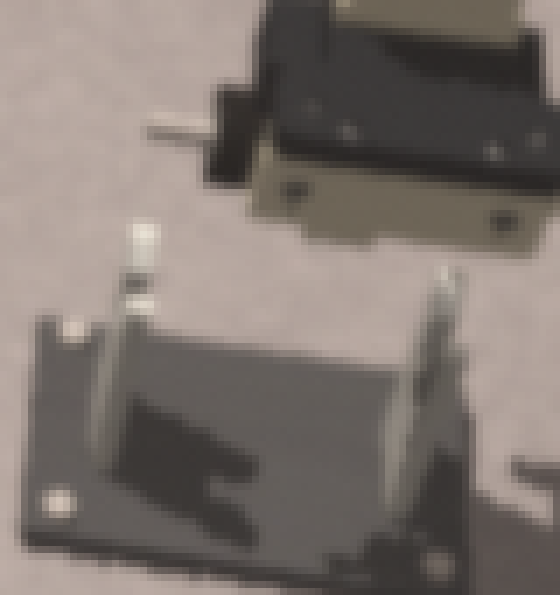

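The views disagree by 2–3 mm along y. I'll correct x, lower until the axle is just above the prongs so both are at similar depth, and measure the offset again there.

Request:
{"api": "move_arm", "payload": {"increments": [[[-2, 0, 0], 0], [[0, 0, -5], 0], [[0, 0, -8], 0], [[0, 0, -8], 0], [[0, 0, -8], 0], [[0, 0, -6], 0], [[0, 0, -3], 0], [[0, 0, 0], 0]]}}

```text
clock: 14.25
tool_pos: [0.5057, 0.1975, 0.1072]
orientation: [179.1, -0.2, -90.2]
force: [-0.3, -0.5, -3.4]
opening: 0.0312
```

```bash
python3 - <<'E'
from h import *
s=snap('wrist','wrist5');b=snap('top','top5');a=snap('scene','scene5')
o=ctrl.get_obs();print(o['tool_pos'],o['orientation'],o['force'])
cv2.imwrite('pics/c12.png',cv2.resize(s['color'][90:240,200:360,::-1],None,fx=5,fy=4,interpolation=cv2.INTER_NEAREST))
cv2.imwrite('pics/c13.png',cv2.resize(b['color'][205:265,130:205,::-1],None,fx=9,fy=9,interpolation=cv2.INTER_NEAREST))
cv2.imwrite('pics/c14.png',cv2.resize(a['color'][170:255,345:425,::-1],None,fx=7,fy=7,interpolation=cv2.INTER_NEAREST))
E
```

```text
[0.50619007 0.19781574 0.10804424] [ 1.79135755e+02 -1.07879604e-01 -9.01930164e+01] [ 1.1403804   0.51664618 -3.72720283]
```

View pics/c12.png

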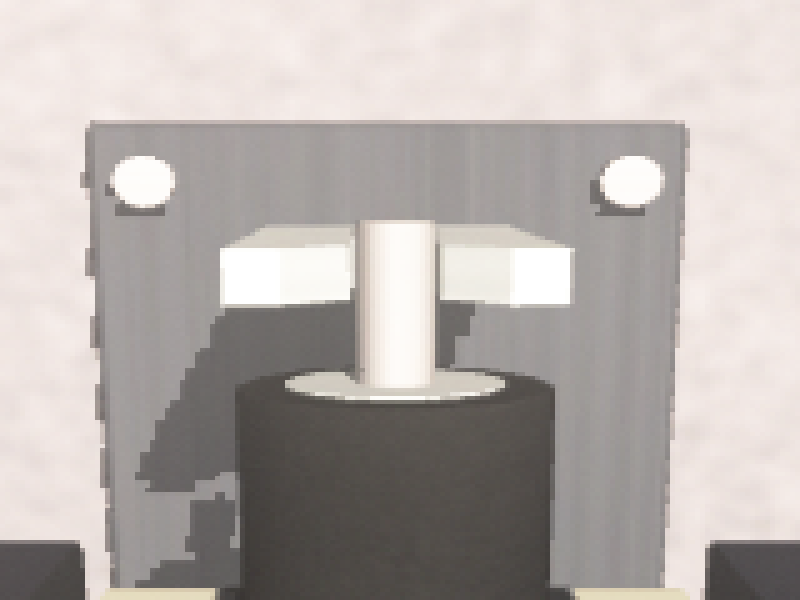

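View pics/c13.png

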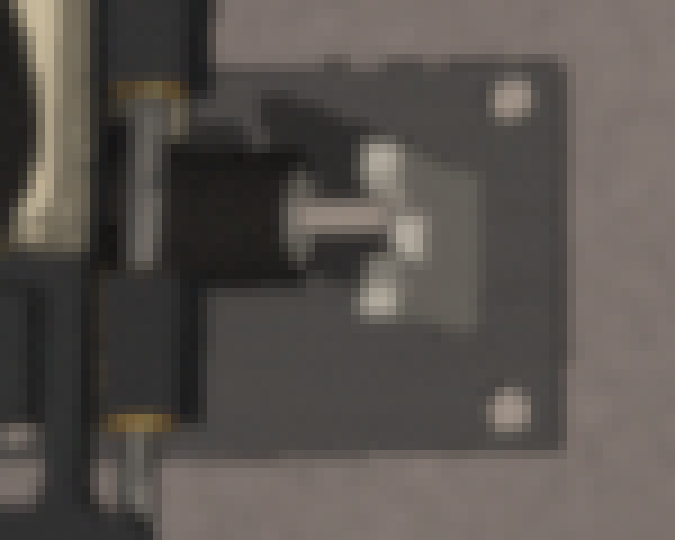

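View pics/c14.png

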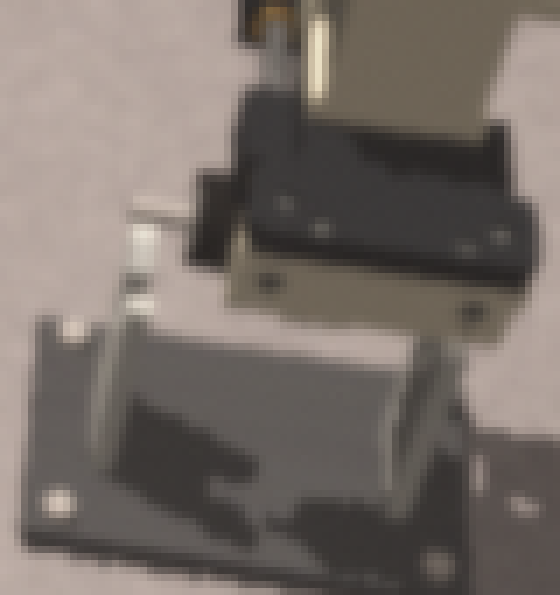

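```bash
python3 - <<'E'
from h import *
s=load('wrist5'); z=.1073+.0113
Y=lambda r,zz: onz(s,279.3,r/4+90,zz)
print('upright',Y(248,.092),Y(306,.092),'centre y->',(Y(248,.092)[1]+Y(306,.092)[1])/2+.05)
print('axle tip -> mid',Y(220,z+.004)[1]+.062, 'rubber top edge->mid',Y(366,z+.016)[1]+.042)
t=load('top5'); X=lambda c,r,zz: onz(t,c/9+130-.5+.0,r/9+205-.5,zz)
print('top axle tip mid',X(392,218,z)[1]+.062,'rubber',X(300,215,z)[1]+.042,'prongs',X(380,160,.092),X(380,300,.092))
a=load('scene5'); S=lambda c,r,zz: onz(a,c/7+345-.5,r/7+170-.5,zz)
print('scene axle tip mid',S(129,208,z)+[0,.062,0],'upright y', S(130,243,.092),S(157,243,.092))
E
```

```text
upright [0.50479747 0.14129108 0.092     ] [0.50481322 0.14962493 0.092     ] centre y-> 0.19545800715866768
axle tip -> mid 0.19817692835779555 rubber top edge->mid 0.1936977183576913
top axle tip mid 0.1999452348854721 rubber 0.20094336129844512 prongs [0.5214037  0.14786252 0.092     ] [0.48845514 0.14748945 0.092     ]
scene axle tip mid [0.50216507 0.19823213 0.1186    ] upright y [0.49139941 0.14050494 0.092     ] [0.48958312 0.14932994 0.092     ]
```

```bash
python3 - <<'E'
from h import *
s=load('wrist5'); z=.1073+.0113
print('cam',-np.array(s['R']).T@s['t'])
Y=lambda r,zz: onz(s,279.3,r/4+90,zz)[1]
print(Y(220,z-.004)+.062,Y(220,z+.004)+.062,Y(366,z-.016)+.042,Y(404,z+.016)+.042)
E
```

```text
cam [0.50808519 0.13070383 0.26691403]
0.19848032769825255 0.19817692835779555 0.19877506670746053 0.1980156104791488
```

All three views now agree: the roller is about 2.8 mm too far in +y relative to the stand, and x is aligned within 0.5 mm. Correcting y, then lowering.

Request:
{"api": "move_arm", "payload": {"increments": [[[-0.5, -3, 0], 0], [[0, 0, 0], 0], [[0, 0, -4], 0], [[0, 0, -6], 0], [[0, 0, -6], 0], [[0, 0, -4], 0], [[0, 0, 0], 0], [[0, 0, 0], 0]]}}

```text
clock: 15.2
tool_pos: [0.506, 0.1947, 0.0868]
orientation: [179.2, -0.1, -90.2]
force: [0.2, -0.7, -3.5]
opening: 0.0315
```

```bash
python3 - <<'E'
from h import *
s=snap('wrist','wrist6')
o=ctrl.get_obs();print(o['tool_pos'],o['orientation'],o['force'])
cv2.imwrite('pics/c15.png',cv2.resize(s['color'][90:240,200:360,::-1],None,fx=5,fy=4,interpolation=cv2.INTER_NEAREST))
E
```

```text
[0.50593747 0.19469837 0.08687568] [ 1.79192932e+02 -6.23351968e-02 -9.01957086e+01] [-1.32665842 -0.62449198 -4.08624129]
```

View pics/c15.png

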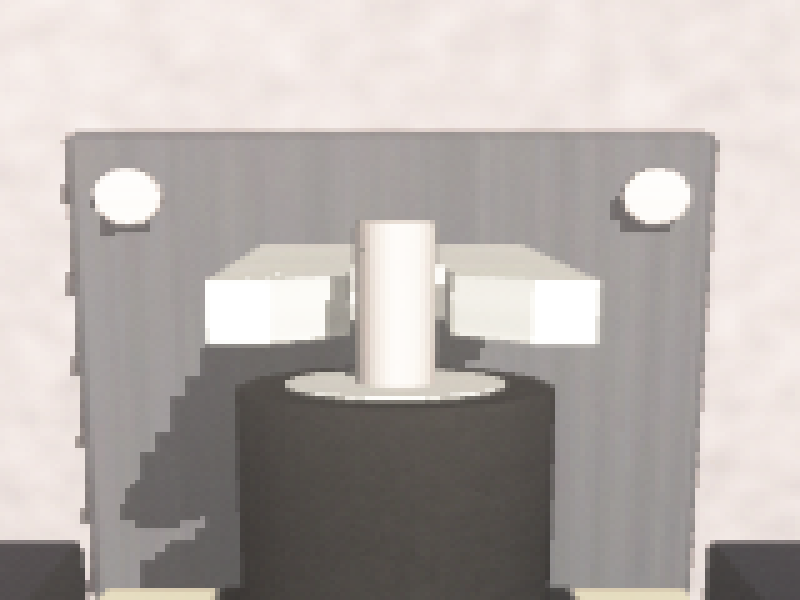

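The axle is over the slot, about 0.6 mm off in +x (prong centre at crop column 402, axle at 397), with no contact. Trimming x and lowering.

Request:
{"api": "move_arm", "payload": {"increments": [[[-1, 0, 0], 0], [[0, 0, -4], 0], [[0, 0, -4], 0], [[0, 0, -4], 0], [[0, 0, -4], 0], [[0, 0, -3], 0], [[0, 0, 0], 0], [[0, 0, 0], 0]]}}

```text
clock: 16.05
tool_pos: [0.505, 0.1948, 0.0663]
orientation: [179.2, -0.1, -90.2]
force: [0.7, -0.8, -3.9]
opening: 0.0308
```

Request:
{"api": "move_arm", "payload": {"increments": [[[0, 0, -2], 0], [[0, 0, -2], 0], [[0, 0, -1.5], 0], [[0, 0, 0], 0], [[0, 0, 0], 0], [[0, 0, 0], 0], [[0, 0, 0], 0], [[0, 0, 0], 0]]}}

```text
clock: 16.85
tool_pos: [0.5054, 0.1951, 0.0608]
orientation: [179.3, -0.0, -90.2]
force: [-0.5, 0.3, -3.1]
opening: 0.0314
```

Request:
{"api": "move_arm", "payload": {"increments": [[[0, 0, -1], 0], [[0, 0, 0], 0], [[0, 0, -1], 0], [[0, 0, 0], 0], [[0, 0, 0], 0], [[0, 0, 0], 0], [[0, 0, 0], 0], [[0, 0, 0], 0]]}}

```text
clock: 17.65
tool_pos: [0.5055, 0.1952, 0.0589]
orientation: [179.3, -0.0, -90.2]
force: [0.3, 0.3, -4.0]
opening: 0.0312
```

Request:
{"api": "move_arm", "payload": {"increments": [[[0, 0, -0.7], 0], [[0, 0, 0], 0], [[0, 0, -0.7], 0], [[0, 0, 0], 0], [[0, 0, 0], 0], [[0, 0, 0], 0], [[0, 0, 0], 0], [[0, 0, 0], 0]]}}

```text
clock: 18.45
tool_pos: [0.5056, 0.1952, 0.0587]
orientation: [179.3, -0.0, -90.2]
force: [-1.4, 0.6, -0.2]
opening: 0.0311
```

The force has fallen from −4 N to about 0, so the stand carries the roller at the expected height. Opening the jaws.

Request:
{"api": "move_arm", "payload": {"increments": [[[0, 0, 0], 0], [[0, 0, 0], 0], [[0, 0, 0], 0], [[0, 0, 0], 0], [[0, 0, 0], 0], [[0, 0, 0], 0], [[0, 0, 0], 0], [[0, 0, 0], 0]], "jaw": 1}}

```text
clock: 19.25
tool_pos: [0.507, 0.1961, 0.0591]
orientation: [179.5, 0.1, -90.1]
force: [0.0, -0.8, -0.8]
opening: 0.0859
```

```bash
python3 - <<'E'
from h import *
s=snap('wrist','wrist7');a=snap('scene','scene7')
o=ctrl.get_obs();print(o['tool_pos'],o['opening'],o['force'])
cv2.imwrite('pics/c16.png',cv2.resize(a['color'][170:255,345:425,::-1],None,fx=7,fy=7,interpolation=cv2.INTER_NEAREST))
E
```

```text
[0.50706941 0.19608137 0.05907789] 0.08743216950192259 [-0.28741132 -0.10605849  0.85309632]
```

View pics/wrist7.png

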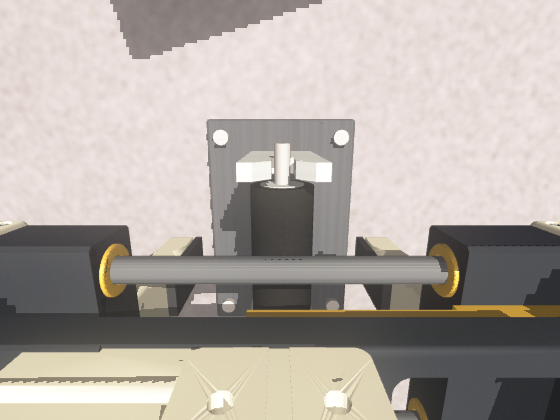

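View pics/c16.png

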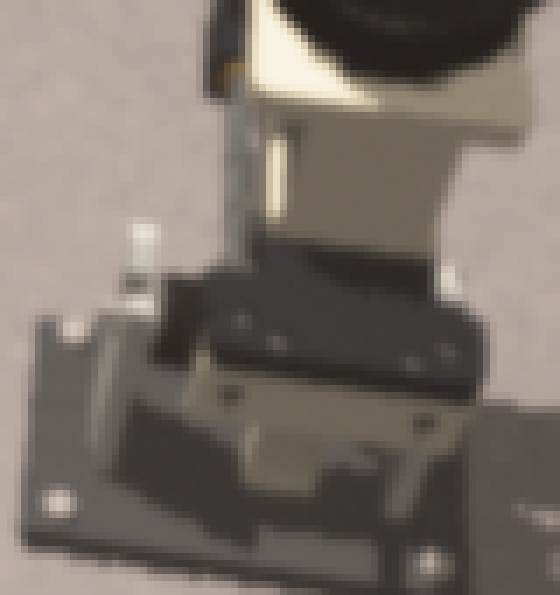

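The jaws are open and the roller stayed put; its near axle end sits in the slot at wrist (282,165). Withdrawing straight up, then checking with the arm out of the way.

Request:
{"api": "move_arm", "payload": {"increments": [[[0, 0, 8], 0], [[0, 0, 12], 0], [[0, 0, 20], 0], [[0, 0, 25], 0], [[0, 0, 25], 0], [[0, 0, 25], 0], [[0, 0, 25], 0], [[0, 0, 20], 0]]}}

```text
clock: 20.15
tool_pos: [0.5052, 0.1943, 0.2296]
orientation: [179.4, 0.0, -90.1]
force: [0.7, 0.2, 0.7]
opening: 0.0877
```

Request:
{"api": "move_arm", "payload": {"increments": [[[0, -10, 0], 0], [[0, -20, 0], 0], [[0, -30, 0], 0], [[0, -30, 0], 0], [[0, -30, 0], 0], [[0, -30, 0], 0], [[0, -20, 0], 0], [[0, 0, 0], 0]]}}

```text
clock: 20.95
tool_pos: [0.504, 0.0177, 0.239]
orientation: [180.0, 0.4, -90.0]
force: [-0.3, 0.9, 0.2]
opening: 0.0876
```

```bash
python3 - <<'E'
from h import *
b=snap('top','top8');a=snap('scene','scene8')
o=ctrl.get_obs();print(o['clock'],o['tool_pos'],o['force'])
x=cv2.resize(a['color'][180:265,340:425,::-1],(400,400),interpolation=cv2.INTER_CUBIC)
y=cv2.resize(b['color'][195:275,110:210,::-1],(400,320),interpolation=cv2.INTER_CUBIC)
cv2.imwrite('pics/c17.png',np.hstack([x,cv2.copyMakeBorder(y,0,80,0,0,cv2.BORDER_CONSTANT)]))
cv2.imwrite('pics/c18.png',cv2.resize(a['color'][...,::-1],None,fx=1.4,fy=1.4))
E
```

```text
21.05 [0.50445546 0.01936373 0.23902529] [-0.55133117 -0.01203061  0.21340007]
```

View pics/c17.png

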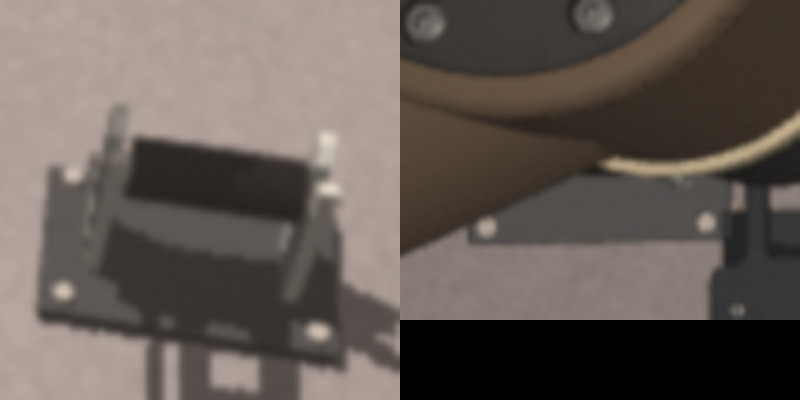

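View pics/c18.png

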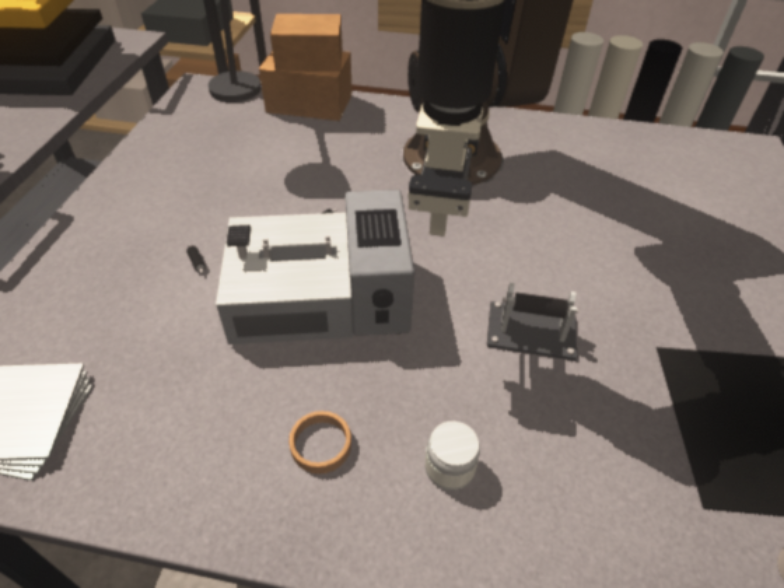

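The scene view shows the roller in the stand between the uprights, the gripper clear, and the tin and tape where they were. I'll check level and height numerically.

```bash
python3 - <<'E'
from h import *
s=load('scene8');g=cv2.cvtColor(s['color'],cv2.COLOR_RGB2GRAY)
m=(g<50).astype(np.uint8); m[:205]=0;m[232:]=0;m[:,:362]=0;m[:,410:]=0
n,l,st,c=cv2.connectedComponentsWithStats(m);k=1+np.argmax(st[1:,4]);print('roller blob',st[k],c[k])
ys,xs=np.where(l==k)
d=cv2.fitLine(np.c_[xs,ys].astype(np.float32),cv2.DIST_L2,0,.01,.01)[:,0];print('slope',d[1]/d[0])
A=np.array(proj(s,[.505,.1955-.042,.07]));B=np.array(proj(s,[.505,.1955+.042,.07]));print(A,B,'slope',(B-A)[1]/(B-A)[0],'mid',proj(s,[.505,.1955,.07]), proj(s,[.505,.1955,.073]))
B3=np.array(proj(s,[.505,.1955+.042,.078]));print('slope if one end +8mm/84',(B3-A)[1]/(B3-A)[0])
a0=load('scene0')['color'];a1=s['color']
for nm,(y0,y1,x0,x1) in dict(tape=(285,345,195,260),tin=(295,355,295,350)).items(): print(nm,'mean abs diff',np.abs(a0[y0:y1,x0:x1].astype(int)-a1[y0:y1,x0:x1]).mean())
E
```

```text
roller blob [367 211  37  16 404] [385.57920792 218.25742574]
slope 0.16320711
[366.83152968 215.63254957] [403.45593022 221.05651415] slope 0.14809701990999977 mid (np.float64(385.0453124086941), np.float64(218.32995651700972)) (np.float64(385.31219909521417), np.float64(217.4714161067831))
slope if one end +8mm/84 0.08356631376237797
tape mean abs diff 6.43974358974359
tin mean abs diff 6.179191919191919
```

Request:
{"api": "move_arm", "payload": {"increments": [[[0, -30, 0], 0], [[0, -40, 0], 0], [[0, -40, 0], 0], [[0, -40, 0], 0], [[0, -40, 0], 0], [[0, -30, 0], 0], [[0, -10, 0], 0], [[0, 0, 0], 0]]}}

```text
clock: 21.85
tool_pos: [0.5059, -0.2117, 0.2399]
orientation: [-179.9, 0.5, -89.3]
force: [0.5, 0.5, 0.3]
opening: 0.0875
```

```bash
python3 - <<'E'
from h import *
b=snap('top','top9')
o=ctrl.get_obs();print(o['clock'],o['tool_pos'],o['force'])
cv2.imwrite('pics/c19.png',cv2.resize(b['color'][195:275,100:210,::-1],None,fx=7,fy=7,interpolation=cv2.INTER_NEAREST))
E
```

```text
21.9 [ 0.50589516 -0.21110052  0.23986739] [0.01567063 0.85283095 0.71017717]
```

View pics/c19.png

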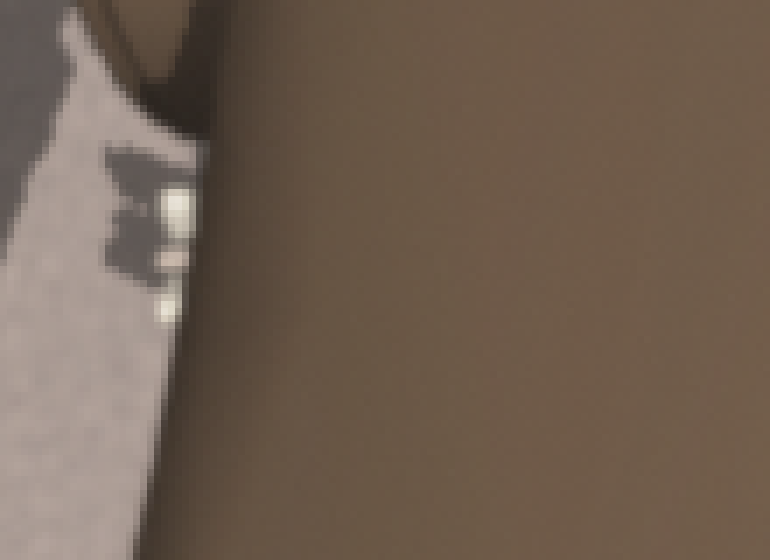

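The blob's height matches the seated prediction within 0.1 px. The top camera's view of the stand is still blocked, so I'll move a little further, to where it was clear before, and check both axle ends.

Request:
{"api": "move_arm", "payload": {"increments": [[[3, -20, 0], 0], [[3, -25, 0], 0], [[3, -25, 0], 0], [[3, -25, 0], 0], [[3, -20, 0], 0], [[0, -10, 0], 0], [[0, 0, 0], 0], [[0, 0, 0], 0]]}}

```text
clock: 22.7
tool_pos: [0.5253, -0.3275, 0.2406]
orientation: [-179.8, 0.6, -88.5]
force: [-0.1, 0.0, 0.4]
opening: 0.088
```

```bash
python3 - <<'E'
from h import *
b=snap('top','top10');a=snap('scene','scene10')
cv2.imwrite('pics/c20.png',cv2.resize(b['color'][195:275,100:210,::-1],None,fx=7,fy=7,interpolation=cv2.INTER_NEAREST))
for n in ('scene0','scene10'):
  s=load(n);h=cv2.cvtColor(s['color'],cv2.COLOR_RGB2HSV)
  o=(h[...,0]<15)&(h[...,1]>120)&(h[...,2]>90); o[:280]=0
  w=(h[...,2]>190)&(h[...,1]<60); w[:295]=0;w[365:]=0;w[:,:295]=0;w[:,350:]=0
  print(n,[np.argwhere(m).mean(0)[::-1].round(1) for m in (o,w)])
print(ctrl.get_obs()['clock'])
E
```

```text
scene0 [array([228.5, 314.5]), array([324. , 315.8])]
scene10 [array([228.3, 313.7]), array([315.3, 329.4])]
22.8
```

View pics/c20.png

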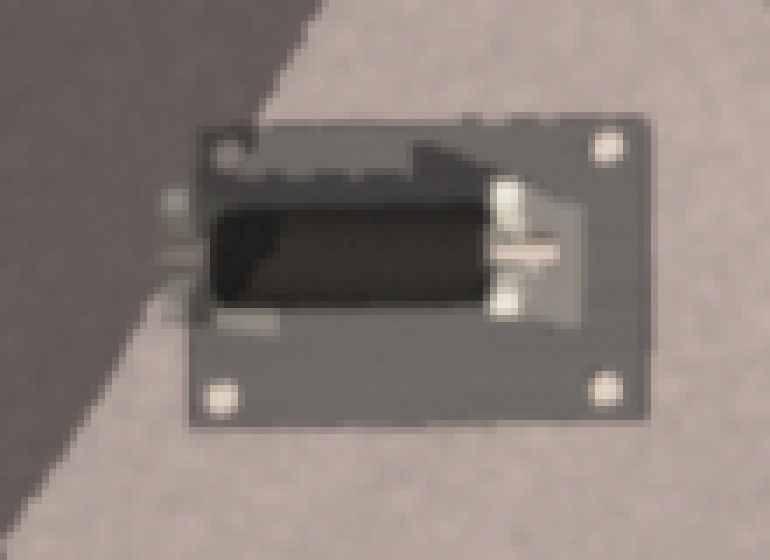

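The top view shows both axle ends in their slots, at crop (182,256) and (525,253), with the rubber between the uprights. The tape centroid has not moved. The tin's colour centroid shifted because the arm's shadow changes the mask, but in the pictures it is still at about (323,324). Handing in.

```bash
python3 - <<'E'
from h import *
print(ctrl.close_job()); o=ctrl.get_obs();print(o['clock'],o['force'])
E
```

```text
the job is handed in; nothing more can be done
None
the job is handed in; nothing more can be done
```

The roller is out of the coater and lying in the service stand, released. I handed the job in at about 23 s; no verdict is reported.

**What I did:**
- **Catch:** I pressed the thumb pad 8.9 mm down to the lower stop (about 20 N). The cradle sprang up when I withdrew.
- **Lift:** I gripped the roller across its diameter. The opening read 31 mm and the weight about 3 N, which fits 0.3 kg.
- **Placing:** Above the stand, all three camera views showed the roller about 3 mm too far along y. I corrected that and trimmed x, then lowered until the stand took the weight at the expected height. I then opened the jaws and moved the arm clear.

**Last checks:**
- **Seating:** The top view shows both axle ends in their slots with the rubber between the uprights. In the scene view the roller's middle is within about 0.5 px of where a seated roller should appear.
- **Bystanders:** The tape roll moved less than 1 px.

**Checks that disagreed:**
- **Tilt:** The roller's slope in the scene image was 0.163 against 0.148 predicted. That is about half a pixel over its length, or up to 2 mm between the ends. I put it down to edge noise.
- **Stand position:** The wrist and top cameras differed by about 2 mm on the stand's y, so I used the offset seen within each view instead.
- **Ink tin:** Its colour-mask centroid shifted about 16 px. I put this down to the arm's shadow on the tin, because by eye it was at its starting pixels in the scene picture taken after the release.

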